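# Hold a reading loupe in focus over a clamped ring

## Task

First swing the hinged hold-down strap of the inspection stand over the ring, fully shut into its catch. Then take the loupe by its handle and hold it level, the same way up as it lay, with its lens centred above the ring and at the height of the tip of the pointer pin on the gauge post; finish still holding it there, steady and touching nothing on the stand. Do not shift the pointer, and leave the tape roll, the small pot and the charcoal block where they are.

Things in the scene. Friction and masses are not known exactly. Their poses are not given: they have to be found in the camera images.
- stand: Inspection stand, fixed, upright, place and yaw vary: aluminium plate 10 mm thick with a ring nest, hinged steel strap, keeper (catch) and thin upright gauge post. Origin: on the worktop below the nest's centre. In its frame, mm: plate x -41..116, y -66..58; strap hinge at y 42; keeper at y -38 (cheeks 5 thick at x +-17, up to z 28); post at x 95, y 0, 8 thick, top at z 162.
- ring_nest (a point): Centre of the ring's top when it lies in its nest, 15 mm above the worktop, on the vertical through the stand's origin. The lens has to be centred above this point. The nest is a low round wall, 33 mm outside diameter.
- strap_hinge (a point): Middle of the strap's hinge axis, 18.5 mm above the worktop; the axis lies along the stand's x.
- strap (a joint): Angle of the hold-down strap, rad: 0 = shut (its stop), lying level over the ring towards the stand's -y, end between the keeper's cheeks; grows as it rises (1.57 upright; end stop 1.95, leaning to the stand's +y). Starts at 1.2 to 1.75. The stiff hinge stays where it is left and yields to 1 to 2 N at the strap's end.
- strap_end (a point): Middle of the upper face of the strap's solid end plate, 78 mm from the hinge axis. The plate, 24 mm wide, 4 mm thick, spans 65 to 91 mm from the axis and ends in a lip turned up 5 mm (from 89 mm on); nearer the hinge the strap is two rails 4 mm wide, 17 mm apart. When shut, the upper face lies 20.5 mm above the worktop.
- focus_mark (a point): Tip of the horizontal pointer pin (4 mm thick), on its centre line, pointing from the gauge post towards the nest, 67 mm from the nest's vertical. Its height, 95 to 140 mm above the worktop, marks the focal height and varies. The pin sits on a stiff sliding collar (18 mm diameter), which is not to be pushed.
- loupe: Reading loupe, about 70 g, lying flat, place and yaw vary: wooden handle 100 mm long, 16 wide, 14 thick with flat sides, and a clear lens in a round steel rim (60 mm outside diameter, 12 thick). Origin: underside, middle of the handle; x runs along the handle to the lens, z up. Handle x -50..50 mm, lens centre x 88 mm, centre of mass near x 40 mm.
- loupe_lens (a point): Centre of the loupe's lens, 88 mm along the loupe's x from its origin and 6 mm above its underside.
- work_ring: Plain gold-coloured ring, 22 mm diameter, 5 mm thick, lying loose in the nest of the stand. Origin: underside, centre.
- tape_roll: Bystander: roll of masking tape, 96 mm diameter, 25 mm high, lying flat. Origin: underside, centre.
- white_pot: Bystander: small white lidded pot, 46 mm diameter, 30 mm high. Origin: underside, centre.
- charcoal: Bystander: charcoal block, 41 x 63 x 22 mm. Origin: underside, centre.

How it is judged:
On the way, in this order (a step that is already met when the one before it is completed fails the run):
1. the hold-down strap is shut in its catch (value of joint strap below 0.06 rad), for 0.2 s.
2. the loupe is lifted in the gripper (height (world z) of loupe_lens above 0.04 m and contact force between the fingers and loupe above 0.5 N), for 0.2 s.
At the end, for the whole second after the job is handed in: Still held: strap shut (< 0.06 rad), ring in nest (8 mm), loupe gripped (> 1 N), clear of the stand, still, level within 0.12 rad, lens centre within 10 mm of the nest's vertical and 7 mm of the pointer tip's height; pointer not moved 6 mm, bystanders not 30 mm (value of joint strap below 0.06 rad and horizontal distance between loupe_lens and ring_nest below 0.01 m and z of loupe_lens in the frame of focus_mark between -0.007 and 0.007 m and angle between loupe's own z axis and vertical below 0.12 rad and linear speed of loupe below 0.02 m/s and angular speed of loupe below 0.15 rad/s and contact force between the fingers and loupe above 1 N and contact force between loupe and stand below 0.2 N and horizontal distance between work_ring and ring_nest below 0.008 m and distance of focus_mark from where it was at the start of the episode below 0.006 m and distance of each of tape_roll, white_pot, charcoal from where it was at the start of the episode below 0.03 m); the arm keeps its last pose, push and grip.
It fails at once if the pointer is shifted (distance of focus_mark from where it was at the start of the episode above 0.006 m).
It fails at once if a bystander is disturbed (distance of any of tape_roll, white_pot, charcoal from where it was at the start of the episode above 0.03 m).
It also fails if it takes over 51 s, if anything falls off the work surface, if the arm or the gripper's body presses on something with over 40 N, if the wrist force passes 120 N, or if a joint passes its speed limit or range.

## Robot

A 6-joint arm with a two-finger parallel gripper is mounted at the origin on a cart in front of the work surface, level with it; the furniture and walls round the work are solid. World frame = base frame: x ahead of the robot, y to its left, z up, the work surface at z = 0. Lengths are in m, angles in rad, forces in N, time in s.
With the tool pointing down it reaches from about 0.3 to 0.75 m from the base axis. Payload 8.5 kg.
Tool frame: the origin (TCP) lies at the very end of the fingers, on their centre line; the grasp point (between the pads) lies behind it (env.hold_point_z is the z of the grasp point in the tool frame, in m); z points along the fingers, y is the direction in which the jaws open and shut (so a half turn about z gives the same grasp; the last joint's range is limited). The gripper opens to 85 mm and grips with 20 to 120 N. Pads are 22 mm wide; open, the fingers measure 114 mm over their backs; the gripper's body (76 mm by 85 mm) begins 54 mm behind the grasp point. The pads swing forward as they close: fully open they stand 13 mm farther back than shut.
Start: joints at [0.898, 0.381, 1.297, -0, 1.464, -0.215], TCP at [0.243, 0.493, 0.231] pointing down, gripper open.
Joint ranges: [-3.11, 3.11], [-0.89, 2.33], [0.22, 2.48], [-1.42, 4.56], [0.17, 2.85], [-2.88, 2.88]. Speed limits (rad/s): [2.39, 2.39, 3.14, 3.14, 3.14, 3.14].

## Interface

Orientations are given as [roll, pitch, yaw] about the fixed x, y, z axes, in that order (R = Rz(yaw) Ry(pitch) Rx(roll)).
In Python, from cell import env, optics, nets gives the robot as it stands.
- The arm moves only by the shell command python3 -m handwheel 'ROWS' [FORCE]. ROWS is JSON, a list of rows, each a list of 5 numbers: the closure, from 0 (fully open) to 1 (shut), then the shift along the tool's x, y, z in mm, then the turn about the tool's z in degrees. In form: [[claw, tx, ty, tz, turn], ...]. A call has 1 to 8 rows; each row is the pose to reach, as a shift and turn from the pose measured when the call began, along the tool's axes at that moment; what a row does not reach only later rows make up. A row lasts 1/10 s, in which the tool goes at most 50 mm and 8.59 degrees, less where a joint would pass 70% of its speed; a pose out of reach is approached as far as the arm can. A call with a gripper value outside its range is refused whole. The fingers move at their own pace and stop on an object; FORCE is the grip in N (left out, the last holds). Time passes only in rows, so rows that repeat a pose let the fingers close. It gives the time, the measured TCP pose, the force and the opening at its end, in the units of the state.
- env.get_obs(): the state, without advancing time (a new reading comes with each control period).
- optics.get_image(name): name is "side" or "top"; returns a dict with "pixels" (420x560x3 uint8, blue, green, red), "vertical_fov" (degrees; the focal length in pixels is half the picture's height over the tangent of half this angle, whatever the lens; pixels are square), "cx", "cy" (the principal point, pixels), "extrinsics" (4x4, takes a point from world to camera coordinates). Camera axes: x right, y down, z forward; pixel columns grow to the right and rows downward; lengths in m; the calibration is good to about 2 mm. A picture is of the moment at which its call begins. There is no depth.
- env.finish_job(): hands the job in, once; it reports no verdict.
Trained networks look in the newest picture that a camera, given by its name, has taken for a name from the list of things; names that differ only in an ending like _2 or _b are one class to them, and where a whole thing is asked for, a point or a joint stands for the part that bears it (a point fixed in the world has none). Each returns a list of dicts, best first, with "p" (0 to 1); they miss things now and then, are a little off and sometimes report something else, mostly with a low value. They report only what shows in the picture. A call takes as long as a camera call.
- nets.masks_of(camera, query): "region" (420x560 bool, what is visible of it) and "point" ([column, row] in pixels, amid what is visible of it).
The state is a dict: "time_s": time; "joints": joint angles; "qd": joint speeds; "effort": joint torques, N m; "tcp_pos": TCP position; "ee_rot": TCP orientation; "force": force on the tool from outside, world axes, zero at the start; "moment": the same for the moment, N m; "grip_width": opening from 0.0 (shut) to 1.0 (fully open).
Only numpy, scipy, OpenCV 4.12 (cv2) and the standard library are available. Lean on these libraries where they do the work, as an engineer would, in place of code of your own. Each camera call takes 0.05 s, during which the arm holds its last target.

## Working session

There is one attempt and no reset: what is moved stays moved. The work goes in short steps, Python scripts to look and compute and a shell command to move; the robot and the scene stay as the last step left them, time stands still between calls to the robot, and variables do not carry over. Pictures are saved under pics/ and viewed, and the job is handed in when it is done.

```bash
ls; mkdir -p pics; python3 - <<'E'
from cell import env, optics, nets
import cv2
print(env.get_obs(), env.hold_point_z)
for n in("side","top"):
    im=optics.get_image(n); cv2.imwrite(f"pics/{n}0.png",im["pixels"])
    print(n,im["vertical_fov"],im["cx"],im["cy"],im["extrinsics"].tolist() if hasattr(im["extrinsics"],"tolist") else im["extrinsics"])
    for q in ["stand","strap","strap_end","focus_mark","loupe","loupe_lens","work_ring","tape_roll","white_pot","charcoal","ring_nest","strap_hinge"]:
        try:
            print(q,[(round(float(r["p"]),2),[round(float(v),1) for v in r["point"]],int(r["region"].sum())) for r in nets.masks_of(n,q)][:3])
        except Exception as e: print(q,e)
E
```

```text
pics
{'time_s': 0.0, 'joints': array([ 8.97741086e-01,  3.81256682e-01,  1.29828983e+00, -1.41121471e-05,
        1.46363876e+00, -2.15340938e-01]), 'qd': array([ 0.00044154, -0.00121092,  0.00220301, -0.00010356,  0.00162517,
       -0.00126958]), 'effort': array([-1.64691781e-03, -4.48453796e+01, -2.31280714e+01, -3.48370559e-04,
        4.80773699e-03,  5.80581876e-07]), 'tcp_pos': array([0.24287256, 0.49312545, 0.23066941]), 'ee_rot': array([-3.14003382e+00, -3.26606752e-04,  2.68387962e+00]), 'force': array([-0.1548318 ,  0.91780319,  0.30682769]), 'moment': array([-0.07401551, -0.02664983, -0.02513904]), 'grip_width': 1.0015033036562049} -0.0187
side 56.790701645352016 285.29453711402687 211.0540382122798 [[0.8918775421898648, -0.45216710977193947, -0.009967676652917546, -0.39976948933345524], [-0.303654752577208, -0.5823201736304978, -0.7541200213627945, 0.3490617919550143], [0.3351838912815485, 0.6756094435570287, -0.656660977066493, 0.6298254316623532], [0.0, 0.0, 0.0, 1.0]]
stand [(0.7, [309.6, 256.7], 3217), (0.54, [285.1, 225.1], 151)]
strap [(0.48, [287.1, 228.3], 231)]

[... 433 characters left out ...]
5 [[-0.004221338446752937, -0.9996045536922697, -0.02780137657376212, 0.1894550832750039], [-0.9868739932810165, 0.00865260646284587, -0.1612602052180866, 0.5574228812510782], [0.1614369898359674, 0.026755721613839555, -0.9865202631845047, 0.858042032485833], [0.0, 0.0, 0.0, 1.0]]
stand [(0.68, [315.1, 204.9], 3450)]
strap [(0.62, [296.1, 216.9], 97)]
strap_end []
focus_mark []
loupe [(0.6, [219.5, 234.0], 886)]
loupe_lens [(0.79, [221.1, 234.4], 787)]
work_ring [(0.68, [314.1, 203.5], 3427)]
tape_roll [(0.88, [245.8, 161.6], 552)]
white_pot [(0.88, [406.4, 278.7], 360)]
charcoal [(0.59, [191.7, 192.8], 467)]
ring_nest [(0.97, [318.2, 204.0], 3460)]
strap_hinge [(0.97, [318.1, 204.8], 3401)]
```

```bash
python3 - <<'E'
import cv2
a=cv2.imread("pics/side0.png");b=cv2.imread("pics/top0.png")
cv2.imwrite("pics/s1.png",cv2.resize(a[150:390,190:420],None,fx=3.3,fy=3.3,interpolation=cv2.INTER_CUBIC)[:600,:])
cv2.imwrite("pics/s1b.png",cv2.resize(a[150:330,190:430],None,fx=3.3,fy=3.3,interpolation=cv2.INTER_CUBIC))
cv2.imwrite("pics/t1.png",cv2.resize(b[120:300,170:410],None,fx=3.3,fy=3.3,interpolation=cv2.INTER_CUBIC))
E
```

```text
(no output)
```

View pics/side0.png

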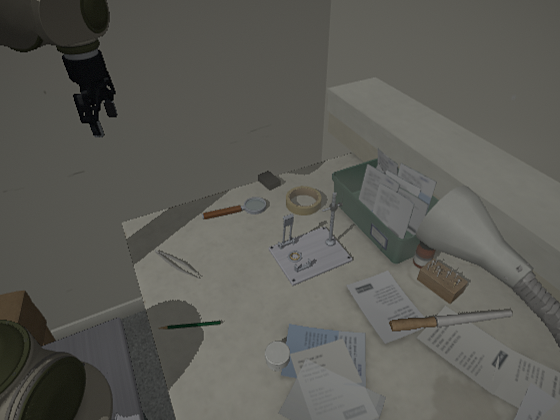

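View pics/top0.png

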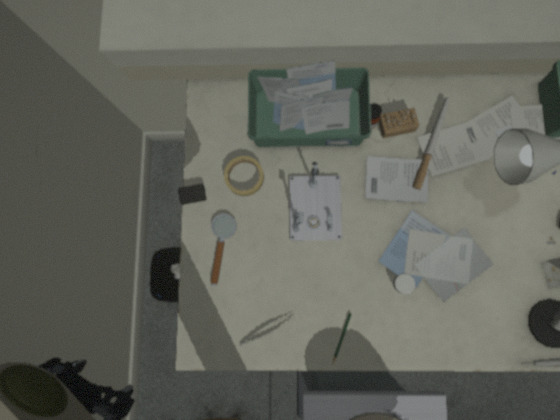

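```bash
sleep 1
```

```text
(no output)
```

View pics/s1b.png

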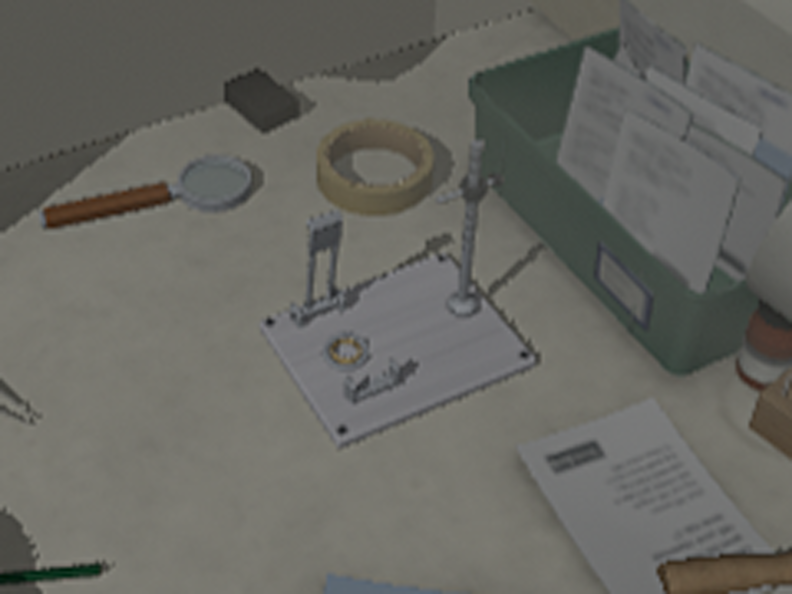

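View pics/t1.png

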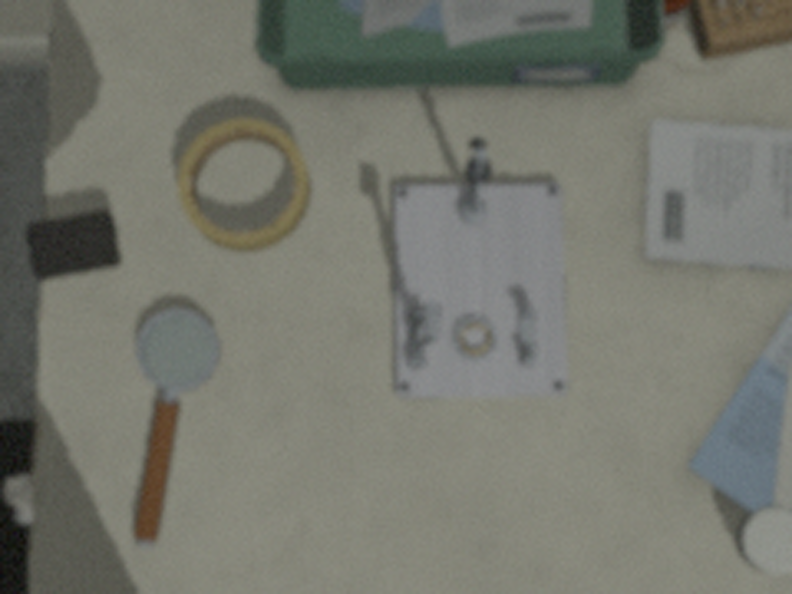

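Both views show the stand's plate (top px ~(289–342, 175–240)), the strap nearly upright on its left, the post at the far side, and the loupe on the left with its handle towards the robot. I'll fit poses from these points.

```bash
cat > h.py <<'E'
from cell import env, optics, nets
import cv2, numpy as np
from scipy.optimize import least_squares
def cam(n):
    im=optics.get_image(n); f=210/np.tan(np.radians(im["vertical_fov"])/2)
    return dict(im=im["pixels"],f=f,cx=im["cx"],cy=im["cy"],E=np.array(im["extrinsics"]))
def proj(c,P):
    P=np.atleast_2d(P); q=P@c["E"][:3,:3].T+c["E"][:3,3]
    return np.c_[c["f"]*q[:,0]/q[:,2]+c["cx"],c["f"]*q[:,1]/q[:,2]+c["cy"]]
def stand(p,L):
    L=np.atleast_2d(L)/1000; c,s=np.cos(p[2]),np.sin(p[2])
    return np.c_[p[0]+c*L[:,0]-s*L[:,1],p[1]+s*L[:,0]+c*L[:,1],L[:,2]]
def strap(a,r,x=0,up=2):  # point on strap upper face at r mm from axis ; upper face 2 above axis when shut
    return [x,42-r*np.cos(a)+up*np.sin(a),18.5+r*np.sin(a)+up*np.cos(a)]
def Z(x,y,o): return [o[0]+x/3.3-0.35,o[1]+y/3.3-0.35]
TO=(170,120);SO=(190,150)
E
python3 - <<'E'
from h import *
C={n:cam(n) for n in("top","side")}
obs=[("top",[-41,58,10],Z(392,396,TO)),("top",[116,58,10],Z(392,184,TO)),("top",[116,-66,10],Z(562,181,TO)),("top",[-41,-66,10],Z(568,396,TO)),("top",[0,0,15],Z(474,336,TO)),
("side",[-41,58,10],Z(262,325,SO)),("side",[116,58,10],Z(445,255,SO)),("side",[116,-66,10],Z(540,360,SO)),("side",[-41,-66,10],Z(342,447,SO)),("side",[0,0,15],Z(347,350,SO)),
("top",[95,0,162],Z(478,143,TO)),("side",[95,0,162],Z(475,143,SO))]
def res(p,cams=("top","side")): return np.concatenate([(proj(C[n],stand(p,L))[0]-z) for n,L,z in obs if n in cams])
for cs in (("top",),("side",),("top","side")):
    s=least_squares(res,[0.55,-.1,0],args=(cs,),loss="soft_l1"); print(cs,s.x.round(4)); 
p=s.x; print(res(p).reshape(-1,2).round(1).tolist())
np.save("stand.npy",p)
# loupe
lo=[("top",[88,0,12],Z(178,347,TO)),("top",[-50,0,14],Z(147,540,TO)),("top",[50,0,14],Z(168,403,TO)),("side",[88,0,12],Z(213,182,SO)),("side",[-50,0,14],Z(46,212,SO)),("side",[50,0,14],Z(168,189,SO))]
def r2(q,cams): return np.concatenate([(proj(C[n],stand(q,L))[0]-z) for n,L,z in lo if n in cams])
for cs in (("top",),("side",),("top","side")):
    s=least_squares(r2,[0.45,.1,0],args=(cs,),loss="soft_l1");print(cs,s.x.round(4),r2(s.x,cs).reshape(-1,2).round(1).tolist())
q=s.x;np.save("loupe.npy",q)
for h in range(90,145,5): print(h,((proj(C["side"],stand(p,[67,0,h]))[0]-SO)*3.3).round(0),((proj(C["top"],stand(p,[67,0,h]))[0]-TO)*3.3).round(0))
for a in np.arange(1.2,1.8,.05): print(round(a,2),((proj(C["side"],stand(p,[strap(a,91),strap(a,65)]))-SO)*3.3).round(0).tolist(),((proj(C["top"],stand(p,strap(a,91)))[0]-TO)*3.3).round(0))
E
python3 - <<'E'
import cv2
a=cv2.imread("pics/side0.png")
cv2.imwrite("pics/s2.png",cv2.convertScaleAbs(cv2.resize(a[185:260,260:360],None,fx=8,fy=8,interpolation=cv2.INTER_CUBIC),alpha=1.6))
E
```

```text
('top',) [0.5373 0.1281 0.0009]
('side',) [0.5356 0.1238 0.0199]
('top', 'side') [0.5368 0.1266 0.0087]
[[1.2, 0.1], [0.3, -0.1], [-0.1, -0.2], [0.4, -0.7], [0.5, 0.5], [-1.4, -1.4], [0.1, -1.7], [0.1, -0.5], [-0.7, -1.2], [-0.0, -0.3], [0.8, 3.2], [1.1, -0.4]]
('top',) [ 0.4437  0.3538 -0.1331] [[-0.2, 0.4], [-0.1, 0.2], [0.2, -0.8]]
('side',) [ 0.4428  0.3534 -0.1878] [[0.8, -0.1], [-1.2, 0.2], [0.2, -0.2]]
('top', 'side') [ 0.4435  0.3537 -0.1428] [[0.2, 0.6], [-0.2, 0.3], [0.5, -0.7], [0.6, -1.2], [-0.8, 0.6], [0.2, -0.8]]
90 [434. 237.] [476. 222.]
95 [435. 231.] [477. 221.]
100 [435. 226.] [477. 219.]
105 [436. 220.] [477. 217.]
110 [436. 215.] [477. 215.]
115 [436. 209.] [478. 214.]
120 [437. 203.] [478. 212.]
125 [437. 197.] [478. 210.]
130 [438. 192.] [479. 208.]
135 [438. 186.] [479. 207.]
140 [438. 180.] [479. 205.]
1.2 [[339.0, 244.0], [332.0, 262.0]] [463. 318.]
1.25 [[335.0, 238.0], [330.0, 258.0]] [456. 318.]
1.3 [[332.0, 233.0], [328.0, 254.0]] [449. 318.]
1.35 [[329.0, 228.0], [325.0, 251.0]] [443. 318.]
1.4 [[326.0, 223.0], [323.0, 247.0]] [436. 318.]
1.45 [[323.0, 218.0], [321.0, 244.0]] [429. 318.]
1.5 [[320.0, 214.0], [319.0, 241.0]] [422. 318.]
1.55 [[316.0, 210.0], [316.0, 238.0]] [415. 318.]
1.6 [[313.0, 206.0], [314.0, 235.0]] [408. 318.]
1.65 [[310.0, 202.0], [312.0, 233.0]] [401. 318.]
1.7 [[307.0, 199.0], [310.0, 230.0]] [394. 319.]
1.75 [[304.0, 196.0], [308.0, 228.0]] [387. 319.]
1.8 [[301.0, 193.0], [306.0, 226.0]] [380. 319.]
```

View pics/s2.png

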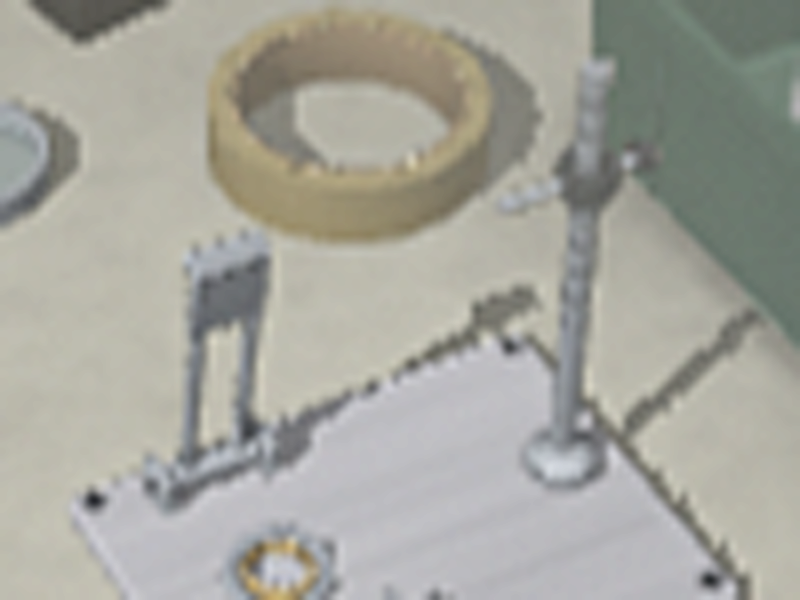

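Side view (8x crop): strap nearly upright with its lip at about px (288, 215). The pointer tip is at about px (323, 210), so its height is about 0.123 m for now. Next I'll compute the approach behind the strap, on its +y side.

```bash
cat > go.py <<'E'
import sys,numpy as np
from scipy.spatial.transform import Rotation as R
from cell import env
def delta(x,y,z,yaw=None):
    o=env.get_obs(); M=R.from_euler("xyz",o["ee_rot"])
    d=M.inv().apply(np.array([x,y,z])-o["tcp_pos"])*1000
    t=0 if yaw is None else -np.degrees((yaw-o["ee_rot"][2]+np.pi)%(2*np.pi)-np.pi)
    print("t",round(o["time_s"],2),"tcp",o["tcp_pos"].round(4),"rot",o["ee_rot"].round(3),"F",o["force"].round(1),"w",round(o["grip_width"],3)); print("delta",d.round(1),"turn",round(t,1))
if __name__=="__main__": delta(*[float(v) for v in sys.argv[1:]])
E
python3 go.py 0.537 0.207 0.22 3.15
```

```text
t 1.4 tcp [0.2431 0.4933 0.2313] rot [3.142 0.    2.684] F [-0.2 -0.3  0.2] w 1.001
delta [-390.2 -127.    11.3] turn -26.7
```

```bash
python3 -m handwheel '[[1,-30,-10,0,-3],[1,-75,-25,0,-7],[1,-125,-41,3,-11],[1,-175,-57,5,-15],[1,-225,-73,6,-19],[1,-275,-90,8,-23],[1,-325,-106,9,-26],[1,-365,-119,10,-26.7]]'
python3 go.py 0.537 0.207 0.12 3.15
```

```text
time_s: 2.2
tcp_pos: [0.5155, 0.2271, 0.2215]
ee_rot: [3.141, 0.0, -3.132]
force: [0.6, 0.6, 0.1]
grip_width: 0.003
t 2.2 tcp [0.5155 0.2271 0.2215] rot [ 3.141  0.    -3.132] F [0.6 0.6 0.1] w 0.003
delta [-21.2 -20.3 101.5] turn 0.1
```

```bash
python3 -m handwheel '[[1,-11,-10,20,0],[1,-21,-20,50,0],[1,-21,-20,90,0],[1,-21,-20,120,0],[1,-21,-20,131,0],[1,-21,-20,131,0]]'
python3 - <<'E'
from h import *
for n in("side","top"):
    c=cam(n); r=c["im"]; 
    o=(250,180) if n=="side" else (255,150)
    cv2.imwrite(f"pics/{n}2.png",cv2.convertScaleAbs(cv2.resize(r[o[1]:o[1]+90,o[0]:o[0]+120],None,fx=6.5,fy=6.5,interpolation=cv2.INTER_CUBIC),alpha=1.6))
E
```

```text
time_s: 2.8
tcp_pos: [0.5364, 0.2073, 0.0897]
ee_rot: [-3.141, -0.002, -3.132]
force: [-0.1, 0.1, 0.1]
grip_width: 0.002
```

View pics/side2.png

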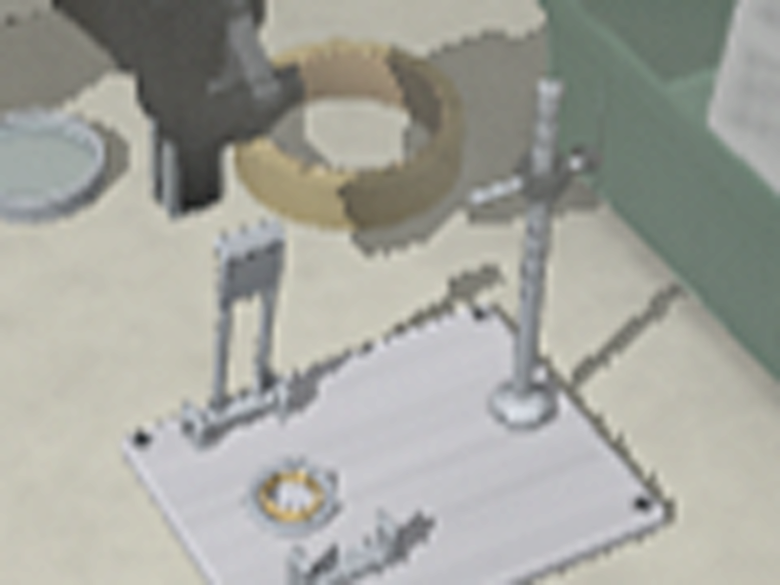

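View pics/top2.png

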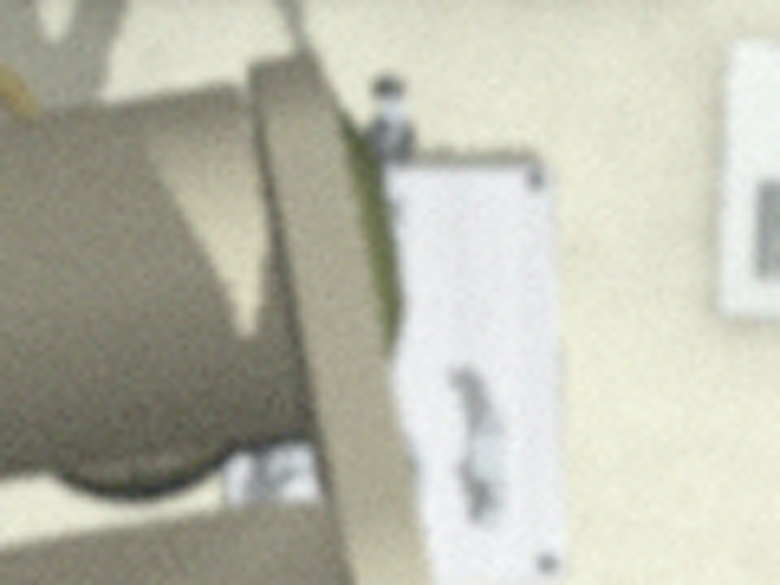

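Fingers are shut and on the +y side of the strap (tip at about px (278, 213), strap at about (288, 215)). Now I'll sweep the strap over along its arc.

```bash
python3 -m handwheel '[[1,0,-15,0,0],[1,0,-24,0,0],[1,0,-32,0,0],[1,0,-40,2,0],[1,0,-48,3,0],[1,0,-55,6,0],[1,0,-61,9.5,0],[1,0,-61,9.5,0]]'
python3 - <<'E'
from h import *
for n in("side",):
    c=cam(n); r=c["im"]; 
    o=(250,180) if n=="side" else (255,150)
    cv2.imwrite(f"pics/{n}3.png",cv2.convertScaleAbs(cv2.resize(r[o[1]:o[1]+90,o[0]:o[0]+120],None,fx=6.5,fy=6.5,interpolation=cv2.INTER_CUBIC),alpha=1.6))
E
```

```text
time_s: 3.7
tcp_pos: [0.538, 0.1458, 0.0818]
ee_rot: [3.141, 0.001, -3.132]
force: [0.0, -0.1, -0.8]
grip_width: -0.001
```

View pics/side3.png

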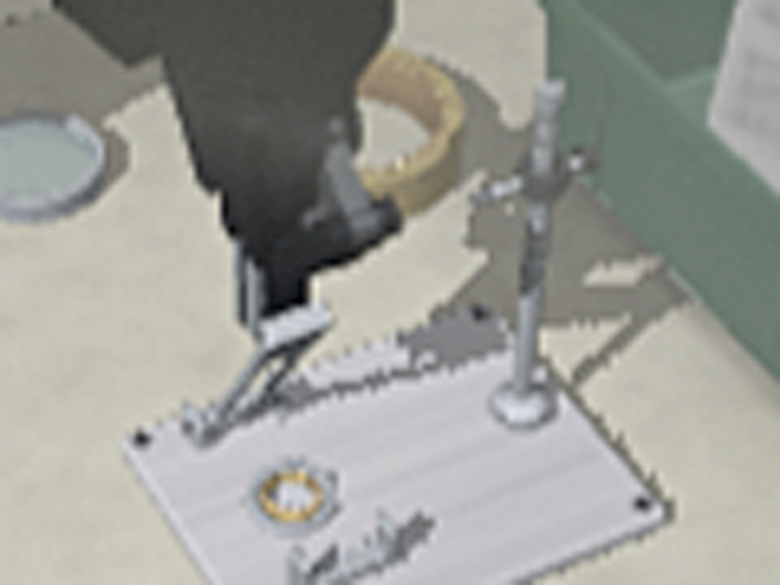

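The strap is following the fingers (end at about px (295, 228)). Continuing down the arc.

```bash
python3 -m handwheel '[[1,0,-6,5,0],[1,0,-12,10,0],[1,0,-21,21,0],[1,0,-28,33,0],[1,0,-31,40,0],[1,0,-33,47,0],[1,0,-35,54,0],[1,0,-35,58,0]]'
python3 - <<'E'
from h import *
for n in("side",):
    c=cam(n); r=c["im"]; 
    o=(250,180) if n=="side" else (255,150)
    cv2.imwrite(f"pics/{n}4.png",cv2.convertScaleAbs(cv2.resize(r[o[1]:o[1]+90,o[0]:o[0]+120],None,fx=6.5,fy=6.5,interpolation=cv2.INTER_CUBIC),alpha=1.6))
E
```

```text
time_s: 4.55
tcp_pos: [0.5383, 0.111, 0.0234]
ee_rot: [3.141, 0.001, -3.132]
force: [-1.1, -1.9, 2.7]
grip_width: 0.003
```

View pics/side4.png

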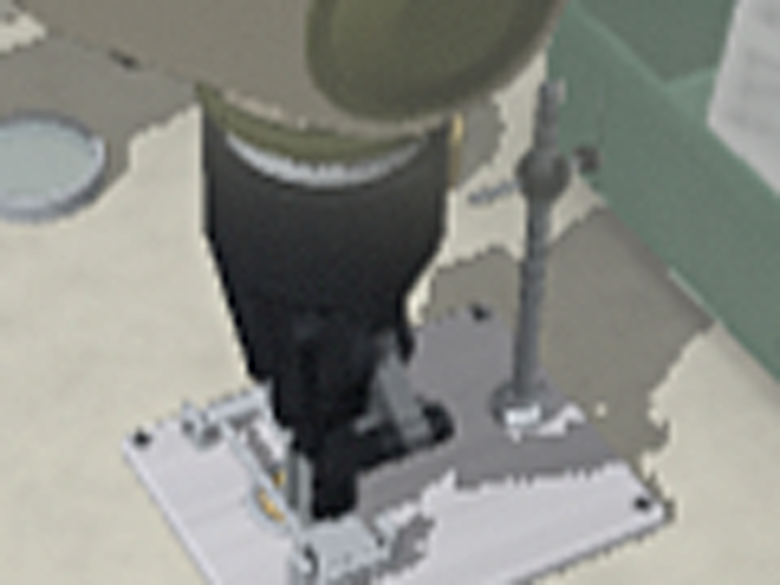

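Strap end is at about px (302, 262), almost in the keeper. I'll press down in small steps.

```bash
python3 -m handwheel '[[1,0,0,2,0],[1,0,0,3,0],[1,0,0,4,0],[1,0,0,4,0]]'
```

```text
time_s: 5.0
tcp_pos: [0.5383, 0.1113, 0.0202]
ee_rot: [3.142, 0.002, -3.132]
force: [-3.6, -0.2, 10.6]
grip_width: 0.003
```

```bash
python3 -m handwheel '[[1,0,-3,1,0],[1,0,-6,2,0],[1,0,-6,3,0],[1,0,-6,3,0]]'
```

```text
time_s: 5.4
tcp_pos: [0.5392, 0.1069, 0.0199]
ee_rot: [3.139, 0.006, -3.132]
force: [-4.6, 8.8, 23.2]
grip_width: 0.003
```

```bash
python3 -m handwheel '[[1,0,0,-5,0],[1,0,0,-25,0],[1,0,10,-60,0],[1,0,40,-110,0],[0.5,0,80,-130,0],[0,0,120,-150,0],[0,0,160,-150,0],[0,0,170,-150,0]]'
python3 - <<'E'
from h import *
for n in("side","top"):
    c=cam(n); r=c["im"]; cv2.imwrite(f"pics/{n}5f.png",r)
    o=(250,180) if n=="side" else (255,150)
    cv2.imwrite(f"pics/{n}5.png",cv2.convertScaleAbs(cv2.resize(r[o[1]:o[1]+90,o[0]:o[0]+120],None,fx=6.5,fy=6.5,interpolation=cv2.INTER_CUBIC),alpha=1.6))
E
```

```text
time_s: 6.2
tcp_pos: [0.5359, 0.2801, 0.1708]
ee_rot: [3.138, 0.007, -3.128]
force: [0.2, -0.5, 0.6]
grip_width: 0.678
```

View pics/side5.png

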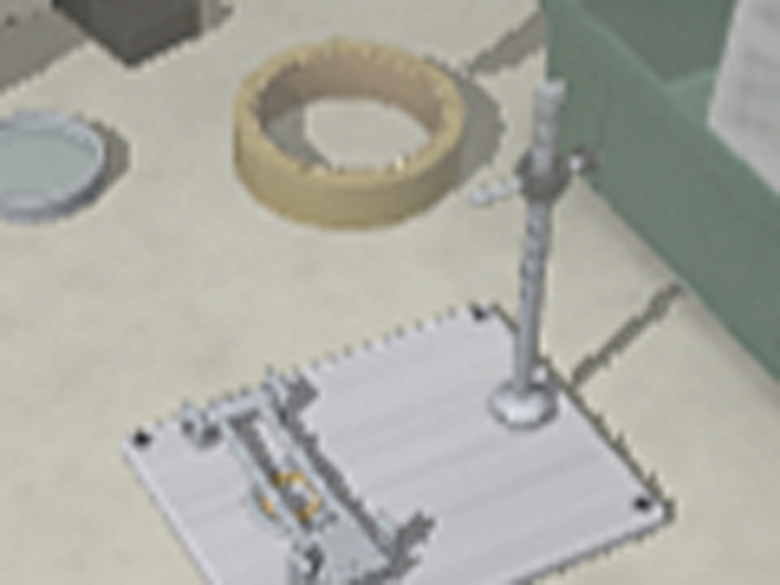

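View pics/top5.png

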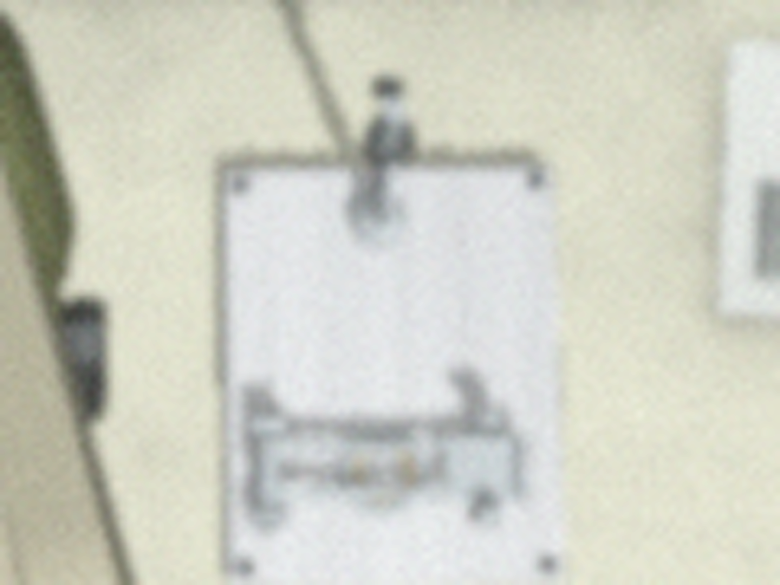

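The strap lies level over the ring with its end between the keeper cheeks (side px ~(300, 260)), and it stays there. The pointer hasn't moved. Next is the loupe: a target above its handle at local x=37.

```bash
python3 go.py 0.480 0.3484 0.08 2.9986
python3 - <<'E'
from h import *
q=np.load("loupe.npy");print(q)
for n in("top","side"):
    c=cam(n)
    for r in nets.masks_of(n,"loupe")[:1]:
        print(r["p"],r["point"],r["region"].sum()); 
E
```

```text
t 6.3 tcp [0.5361 0.2777 0.1698] rot [ 3.14   0.005 -3.129] F [0.3 0.3 0.2] w 0.848
delta [55.7 71.3 89.7] turn 8.9
[ 0.44347845  0.35371763 -0.1428278 ]
0.73 [221.6, 229.0] 330
```

```bash
python3 -m handwheel '[[0.45,10,14,0,2],[0.45,25,35,10,5],[0.45,45,58,35,8],[0.45,55,71,65,8.9],[0.45,56,71,88,8.9],[0.45,56,71,90,8.9]]'
python3 go.py 0.480 0.3484 0.003 2.9986
python3 - <<'E'
from h import *
for n in("side","top"):
    c=cam(n); r=c["im"]
    o=(190,150) if n=="side" else (170,190)
    cv2.imwrite(f"pics/{n}6.png",cv2.convertScaleAbs(cv2.resize(r[o[1]:o[1]+90,o[0]:o[0]+120],None,fx=6.5,fy=6.5,interpolation=cv2.INTER_CUBIC),alpha=1.6))
E
```

```text
time_s: 7.1
tcp_pos: [0.4794, 0.3445, 0.0773]
ee_rot: [-3.141, 0.0, 2.994]
force: [0.1, -0.0, 0.2]
grip_width: 0.555
t 7.1 tcp [0.4794 0.3445 0.0773] rot [-3.141  0.     2.994] F [ 0.1 -0.   0.2] w 0.555
delta [ 0.   4.  74.3] turn -0.3
```

View pics/side6.png

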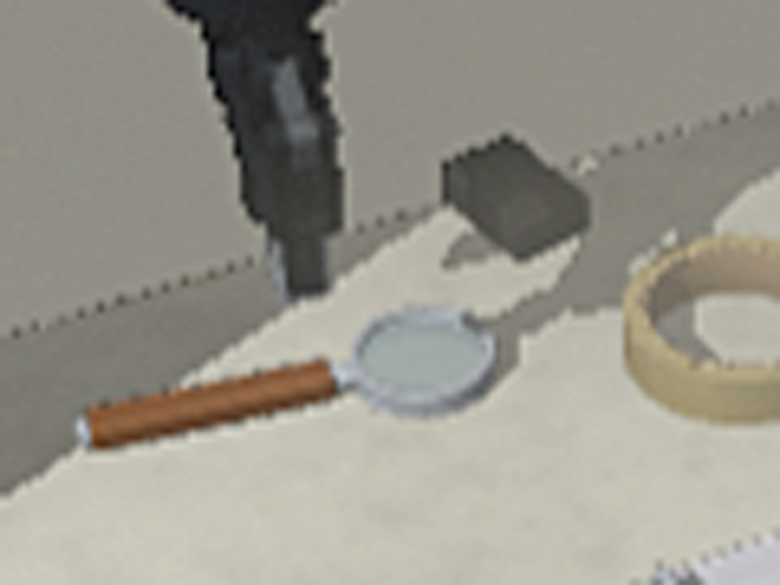

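View pics/top6.png

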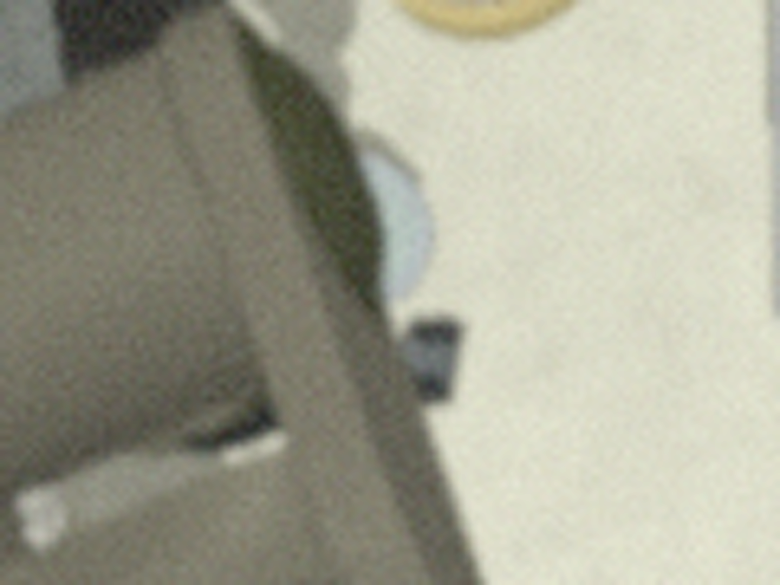

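The gripper is above the front end of the handle (handle at side px ~(203–240, 205–218)). Going down to grasp.

```bash
python3 -m handwheel '[[0.45,0,2,15,0],[0.45,0,4,35,0],[0.45,0,4,55,0],[0.45,0,4,66,0],[0.45,0,4,72,0],[0.45,0,4,74,0],[0.45,0,4,74,0]]'
python3 - <<'E'
from h import *
for n in("side",):
    c=cam(n); r=c["im"]
    o=(190,150) if n=="side" else (170,190)
    cv2.imwrite(f"pics/{n}7.png",cv2.convertScaleAbs(cv2.resize(r[o[1]:o[1]+90,o[0]:o[0]+120],None,fx=6.5,fy=6.5,interpolation=cv2.INTER_CUBIC),alpha=1.6))
E
```

```text
time_s: 7.9
tcp_pos: [0.4828, 0.3491, 0.0069]
ee_rot: [3.139, 0.006, 2.993]
force: [0.6, 0.1, 0.1]
grip_width: 0.551
```

View pics/side7.png

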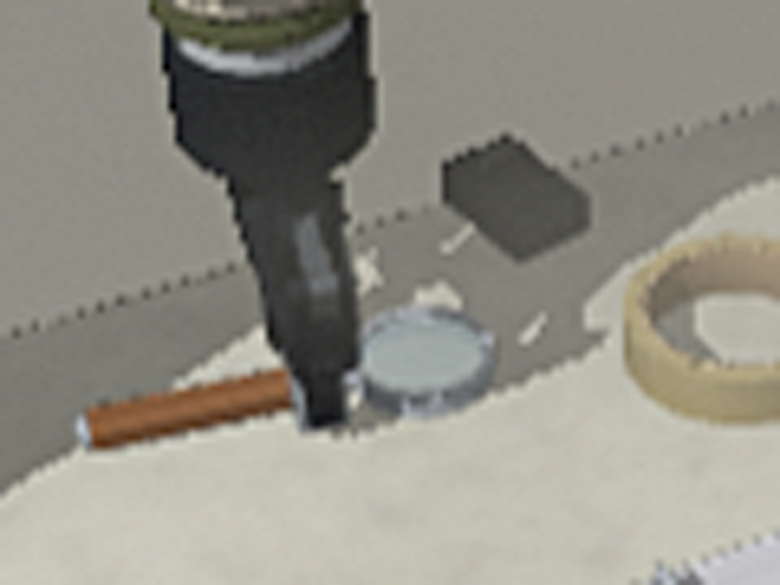

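The near finger straddles the front end of the handle. I'll go 4 mm back along it and the last 4 mm down, then close.

```bash
python3 -m handwheel '[[0.45,3,0,3,0],[0.45,5,0,4,0],[0.7,5,0,4,0],[0.9,5,0,4,0],[1,5,0,4,0],[1,5,0,4,0],[1,5,0,4,0],[1,5,0,4,0]]' 60
```

```text
time_s: 8.75
tcp_pos: [0.478, 0.3501, 0.0033]
ee_rot: [3.138, 0.006, 2.993]
force: [-1.1, 1.0, 6.0]
grip_width: 0.169
```

```bash
python3 -m handwheel '[[1,5,0,4,0],[1,5,0,4,0],[1,5,0,4,0]]' 60; python3 - <<'E'
from h import *
for n in("side",):
    c=cam(n); r=c["im"]
    o=(190,150) if n=="side" else (170,190)
    cv2.imwrite(f"pics/{n}8.png",cv2.convertScaleAbs(cv2.resize(r[o[1]:o[1]+90,o[0]:o[0]+120],None,fx=6.5,fy=6.5,interpolation=cv2.INTER_CUBIC),alpha=1.6))
E
```

```text
time_s: 9.05
tcp_pos: [0.4779, 0.3503, 0.0032]
ee_rot: [3.135, 0.018, 2.993]
force: [8.1, -9.9, 26.3]
grip_width: 0.163
```

View pics/side8.png

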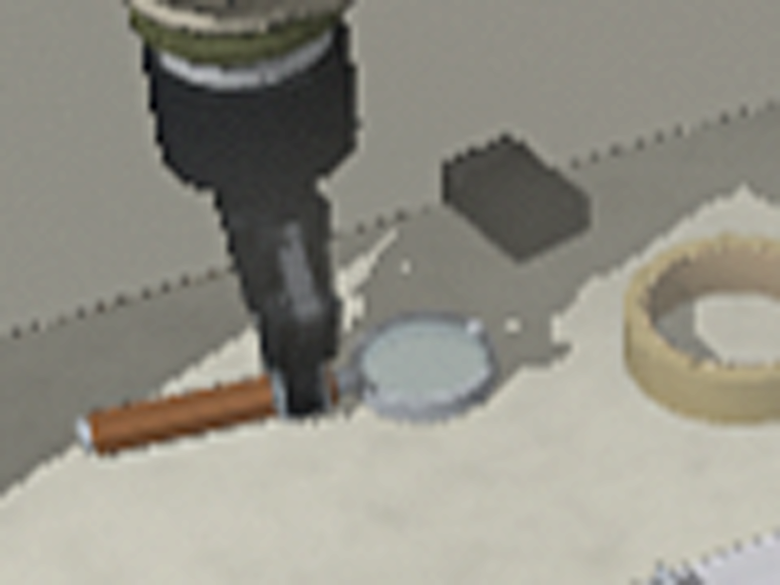

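It has gripped (opening about 14 mm). My second call pushed a bit further down by mistake, hence 26 N on the table. Lifting now.

```bash
python3 -m handwheel '[[1,0,0,-4,0],[1,0,0,-15,0],[1,0,0,-30,0],[1,0,0,-50,0],[1,0,0,-75,0],[1,0,0,-100,0],[1,0,0,-110,0],[1,0,0,-110,0]]' 60; python3 - <<'E'
from h import *
for n in("side","top"):
    c=cam(n); r=c["im"];cv2.imwrite(f"pics/{n}9f.png",r)
    o=(190,120) if n=="side" else (170,190)
    cv2.imwrite(f"pics/{n}9.png",cv2.convertScaleAbs(cv2.resize(r[o[1]:o[1]+90,o[0]:o[0]+120],None,fx=6.5,fy=6.5,interpolation=cv2.INTER_CUBIC),alpha=1.6))
E
```

```text
time_s: 9.9
tcp_pos: [0.476, 0.3502, 0.1141]
ee_rot: [3.134, 0.019, 2.993]
force: [0.1, -0.3, -1.3]
grip_width: 0.164
```

View pics/side9.png

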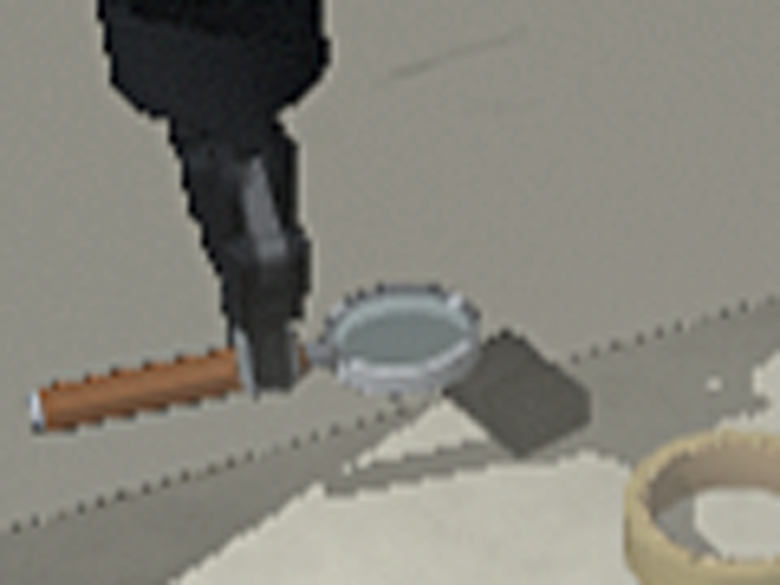

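```bash
python3 go.py 0.486 0.127 0.122 3.1416
```

```text
t 10.0 tcp [0.4753 0.3497 0.112 ] rot [3.136 0.016 2.993] F [-0.2  0.3 -0.6] w 0.169
delta [ -43.6 -218.6  -10.5] turn -8.5
```

The loupe is held level by its handle (lens at side px ~(252, 172)). Carrying it over, well inside the pointer tip (about 37 mm gap).

```bash
python3 -m handwheel '[[1,-3,-15,-2,-1],[1,-8,-45,-5,-2],[1,-15,-80,-8,-4],[1,-22,-115,-10,-5],[1,-29,-150,-11,-6.5],[1,-35,-180,-11,-8],[1,-39,-203,-11,-8.5],[1,-41,-215,-11,-8.5]]' 60; python3 go.py 0.4837 0.127 0.1227 3.1416
```

```text
time_s: 10.8
tcp_pos: [0.4834, 0.1294, 0.1213]
ee_rot: [3.139, 0.014, 3.14]
force: [0.2, 0.1, 0.2]
grip_width: 0.165
t 10.8 tcp [0.4834 0.1294 0.1213] rot [3.139 0.014 3.14 ] F [0.2 0.1 0.2] w 0.165
delta [-0.3 -2.4 -1.4] turn -0.1
```

```bash
python3 -m handwheel '[[1,0,-2,-1,0],[1,0,-2,-1,0],[1,0,-2,-1,0],[1,0,-2,-1,0]]' 60; python3 - <<'E'
from h import *
for n in("side","top"):
    c=cam(n); r=c["im"];cv2.imwrite(f"pics/{n}10f.png",r)
    o=(250,170) if n=="side" else (255,150)
    cv2.imwrite(f"pics/{n}10.png",cv2.convertScaleAbs(cv2.resize(r[o[1]:o[1]+90,o[0]:o[0]+120],None,fx=6.5,fy=6.5,interpolation=cv2.INTER_CUBIC),alpha=1.6))
    for q in ("loupe_lens","loupe"):
        for m in nets.masks_of(n,q)[:1]:
            print(n,q,m["p"],m["point"],m["region"].sum()); np.save(f"m_{n}_{q}.npy",m["region"])
E
```

```text
time_s: 11.2
tcp_pos: [0.4833, 0.1282, 0.1222]
ee_rot: [3.139, 0.014, 3.141]
force: [0.6, -0.3, 0.3]
grip_width: 0.167
side loupe_lens 0.92 [287.8, 224.8] 817
side loupe 0.96 [288.7, 229.0] 832
top loupe_lens 0.4 [317.9, 265.9] 115
```

View pics/side10.png

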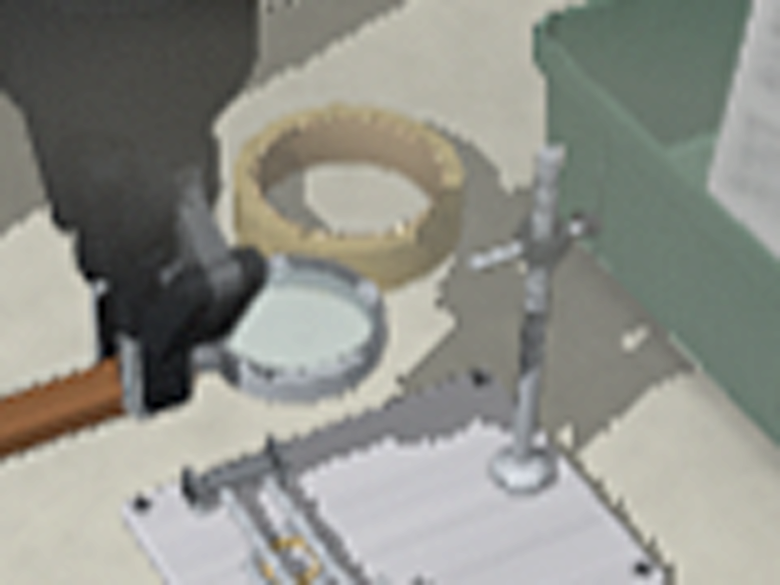

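View pics/top10.png

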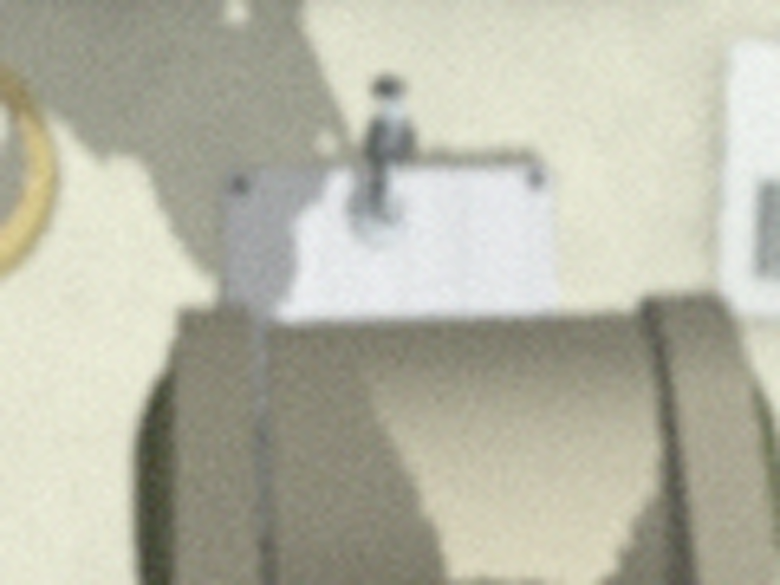

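```bash
cat > ov.py <<'E'
from h import *
import sys
lx,ly,lz,h=[float(v) for v in sys.argv[1:5]]; out=sys.argv[5]; img=sys.argv[6]; dr=float(sys.argv[7]) if len(sys.argv)>7 else 0; yaw=float(sys.argv[8]) if len(sys.argv)>8 else 0
c=cam("side"); r=cv2.imread(img); p=np.load("stand.npy"); o=np.array((250,170)); S=6.5
v=cv2.convertScaleAbs(cv2.resize(r[o[1]:o[1]+90,o[0]:o[0]+120],None,fx=S,fy=S,interpolation=cv2.INTER_CUBIC),alpha=1.6)
def pl(P,col,cl=False):
    q=((proj(c,P)+[0,dr]-o+.5)*S).round().astype(int); cv2.polylines(v,[q.reshape(-1,1,2)],cl,col,1)
t=np.linspace(0,2*np.pi,60)[:-1]
for dz,col in((.006,(0,0,255)),(-.006,(0,140,255))): pl(np.c_[lx+.03*np.cos(t),ly+.03*np.sin(t),0*t+lz+dz],col,True)
cy,sy=np.cos(yaw),np.sin(yaw)
for yy in(-.008,.008): pl(np.array([[lx-d*cy-yy*sy,ly-d*sy+yy*cy,lz+.008] for d in(.038,.138)]),(255,0,0))
for zz in(h-2,h+2): pl(stand(p,[[67,0,zz],[95,0,zz]]),(255,0,255))
pl(stand(p,[[67,0,h-2],[67,0,h+2]]),(255,0,255))
pl(stand(p,[[-41,-66,10],[116,-66,10],[116,58,10],[-41,58,10]]),(0,255,0),True)
pl(stand(p,[[95,0,10],[95,0,162]]),(0,255,0))
cv2.imwrite(out,v)
E
python3 ov.py 0.5366 0.1282 0.125 125 pics/ov1.png pics/side10f.png 1.0
```

```text
(no output)
```

View pics/ov1.png

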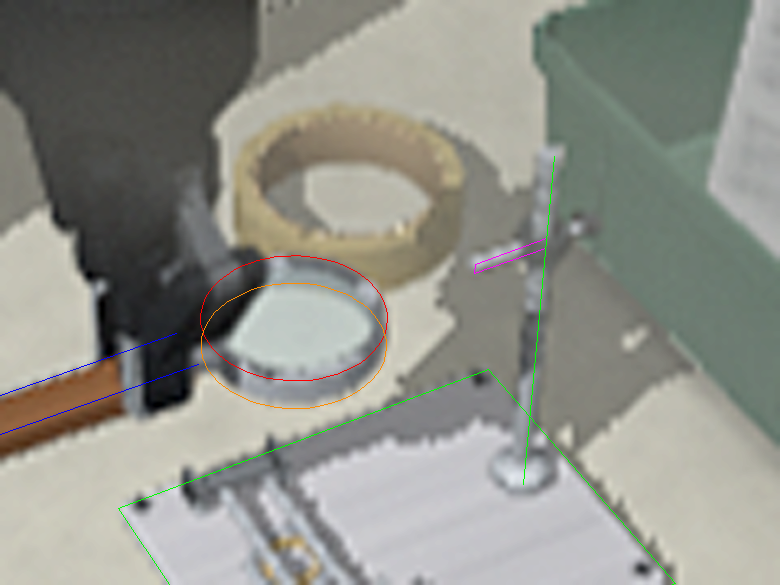

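Side view: the rim spans about px (281–309, 209–232) and the pointer tip is at about (323, 210). The model overlays agree to about 1 px. I'll check level with the whole handle in view.

```bash
sed -e 's/(250,170)/(225,185)/; s/S=6.5/S=7.5/; s/+90,/+70,/; s/+120\]/+105]/' ov.py > ov2.py; python3 ov2.py 0.5366 0.1282 0.125 125 pics/ov2.png pics/side10f.png 0.35
```

```text
(no output)
```

View pics/ov2.png

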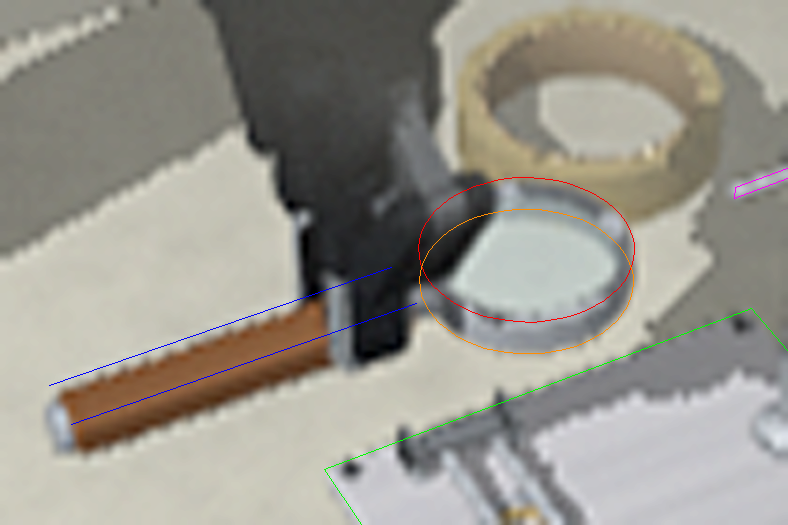

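The overlay matches the rim within about 0.3 px, and the handle runs parallel to the model, so the loupe is level. Final state check, then I'll hand in.

```bash
python3 - <<'E'
from h import *
o=env.get_obs(); print(o["time_s"],o["tcp_pos"],o["ee_rot"],abs(o["qd"]).max(),o["force"],o["grip_width"])
c=cam("side"); d=cv2.absdiff(c["im"],cv2.imread("pics/side10f.png")); print("px diff",d[150:300,200:420].mean())
a=cv2.imread("pics/side5f.png")
x0,y0=312,198
print("pointer match", [ (lambda r:(r[1],r[3]))(cv2.minMaxLoc(cv2.matchTemplate(c["im"][y0-6:y0+32,x0-6:x0+36],a[y0:y0+20,x0:x0+26],cv2.TM_CCOEFF_NORMED)))], "expect (6,6)")
print(env.finish_job())
E
```

```text
11.6 [0.48339537 0.12747638 0.12230062] [3.13872448 0.01392491 3.14011018] 0.0010682607506820104 [-0.60275597  0.45238424  0.03943707] 0.16459919911083484
px diff 0.8688282828282828
pointer match [(0.6183884143829346, (6, 6))] expect (6,6)
the job is handed in; nothing more can be done
None
```

I shut the strap over the ring and into its catch, then lifted the loupe by its handle. I handed the job in at 11.6 s with the lens held above the ring at the pointer's height. No verdict was reported.

**What my last checks showed**
- **Strap:** it was pressed down with about 23 N until it stopped at its shut height. In the pictures it lies level between the keeper cheeks and stayed there.
- **Lens position:** by the arm's position and the fitted stand pose it is within about 2 mm of the nest's vertical. The side view puts it within about 1–2 mm of the pointer tip's height, which I estimated at 125 mm. The rim overlay agreed to about 0.3 px.
- **Hold:** the arm was still, with the grip set to 60 N. The outside force was under 1 N, so nothing suggests contact with the stand.
- **Pointer:** it had not moved between the picture before the grasp and the last one. The correlation was only 0.62, because the gripper's shadow falls there.
- **Bystanders:** none was touched as far as I know, but I did not measure their positions at the end.

**What disagreed or could not be checked**
- **Top camera:** the arm blocked its view at the end, so the lens's horizontal position rests on the arm's position and the earlier fits.
- **Stand fit:** the top and side fits of the stand differ by about 4 mm in y, so the 2 mm figure could be a few mm off.
- **Handle:** it appears about 1 px lower than a square model. It is parallel to that model, so I put this down to rounded edges, not tilt.
- **Grasp:** one repeated row pressed the fingers onto the table with about 26 N while gripping. I saw no effect from it.

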